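# Lock a wire reel on the bench reel stand

### The arm

A 7-joint arm with a two-finger parallel gripper is mounted at the origin on a cart in front of the work surface, level with it; the furniture and walls round the work are solid. World frame = base frame: x ahead of the robot, y to its left, z up, the work surface at z = 0. Lengths are in m, angles in rad, forces in N, time in s.
With the tool pointing down it reaches from about 0.4 to 0.85 m from the base axis. Payload 10.4 kg.
Tool frame: the origin (TCP) lies at the very end of the fingers, on their centre line; the grasp point (between the pads) lies env.hold_point_z behind it (env.hold_point_z is the distance from the TCP to the grasp point, in m); z points along the fingers, y is the line along which they close (so a half turn about z gives the same grasp; the last joint's range is limited). The gripper opens to 85 mm and grips with 20 to 120 N. Pads are 22 mm wide; open, the fingers measure 114 mm over their backs; the gripper's body (76 mm by 85 mm) begins 54 mm behind the grasp point. The pads swing forward as they close: fully open they stand 13 mm farther back than shut.
Start: joints at [-1.249, 0.332, -0.065, 1.46, 0.022, 1.35, -0.088], TCP at [0.211, 0.588, 0.231] pointing down, gripper open.
Joint ranges: [-2.6, 2.6], [-0.5, 2.12], [-1.47, 1.34], [0.16, 2.42], [-1.27, 4.41], [0.06, 2.06], [-2.6, 2.6]. Speed limits (rad/s): [2.22, 2.22, 2.79, 2.79, 3.14, 3.14, 3.14].

### API

Orientations are given as [roll, pitch, yaw] about the fixed x, y, z axes, in that order (R = Rz(yaw) Ry(pitch) Rx(roll)).
In Python, from plant import env, optics gives the robot as it stands. Calls block until the motion is done:
- env.move_pose(position, orientation): joint-space move of the TCP to a pose.
- env.move_straight(position, max_speed=0.15, rot=None, stop_force=None): straight line of the TCP; rot=None keeps the orientation; max_speed is the mean speed in m/s. With stop_force (N) it stops when the force on the tool has changed by that much, and returns True; else False.
- env.move_joints(angles): joint-space move.
- env.ungrasp() and env.close(f_grip=None): open the fingers fully, or close them until they stop; f_grip is the grip in N (None keeps the last).
- env.dwell(seconds).
- env.inverse_kinematics(position, orientation): joint angles nearest the present ones, or None.
- env.read_state(): the state.
- optics.camera(name): name is "scene" or "top"; returns the picture (480x640x3 uint8, red, green, blue); there is no depth.
- optics.camera_model(name): a dict with "fx", "fy", "cx", "cy" (pixels), "R" (3x3) and "t" (3): a world point X has camera coordinates R X + t. Camera axes: x right, y down, z forward; pixel columns grow to the right and rows downward; lengths in m; the calibration is good to about 2 mm. A picture is of the moment at which its call begins. camera_model takes no time and is no camera call.
A pose or a line that the arm cannot do raises env.IKError and nothing moves.
- env.sign_off(): hands the job in; it is judged then, once.
The state is a dict: "t": time; "qpos": joint angles; "joint_vel": joint speeds; "effort": joint torques, N m; "position": TCP position; "tool_rot": TCP orientation; "force": force on the tool from outside, world axes, zero at the start; "wrist_torque": the same for the moment, N m; "gripper_width": finger opening in m; "grip_force": force on a finger pad.
Only numpy, scipy, OpenCV 4.12 (cv2) and the standard library are available. Lean on these libraries where they do the work, as an engineer would, in place of code of your own. Each camera call takes 0.05 s, during which the arm holds its last target. There are 200 camera calls.

### The job

Load the reel of copper wire on the bench reel stand: set it over the spindle onto the sprung brake plate and let go, then slide the retaining collar over the spindle, flared mouth down, and press it down until you feel the spindle's balls click into it, so that it holds the reel down against the brake spring by itself. Stop at the click and do not force the collar any farther; leave the other things on the bench alone.

Things in the scene. Friction and masses are not known exactly. Their poses are not given: they have to be found in the camera images.
- stand: Bench reel stand, fixed: grey round base 128 mm across with an upright steel spindle and a sprung brake plate round its foot; origin: centre of its underside, z up along the spindle
- spindle_top (a point): Centre of the spindle's tip, 125 mm above the bench. The spindle is 16 mm thick, tapered to 10 mm over the last 6 mm. Two sprung 8 mm steel balls stick out of it by 4.5 mm, one on each side. They are set by hand at a height that differs each time and is not measured: ball centres 11.5 to 33 mm below the tip, both alike. Find it by feel
- brake_face (a point): Centre of the brake plate's upper face, on which the reel stands: 64 mm above the bench at rest. Plate 52 mm across, with a 26 mm centring boss 5 mm high. It sinks under load: starts at 4 N, then 0.15 N per mm, 29 mm at most, and springs back
- reel: Reel of copper wire with grey plastic flanges, starting upright on the bench: 58 mm across, 36 mm high, bore 30 mm (passes freely over the balls and fits the boss), 84 to 156 g. Origin: centre of its underside, z along the bore
- collar: Retaining collar of plain knurled aluminium, starting upright on the bench with its flared mouth down: 34 mm outside, 36 mm high, 48 to 78 g. Origin: centre of its underside, z along the bore. The mouth is a cone from 28 down to 18 mm over 8 mm, then the bore is 18 mm
- collar_groove (a point): Middle of the collar's inner ring groove (28 mm wide, from 13 to 23 mm above its underside). Riding onto the balls takes up to about 8 N besides the brake spring; then they snap out into the groove, leaving 2 mm axial play, and stop it hard if pushed on (keep below 20 N). Let go when clicked, the spring lifts it until its underside is 17 mm below the ball centres
- side_cutters: bystander: side cutters with orange handles lying on the bench, 43x125x13 mm; leave alone
- pcb_1: bystander: small green circuit board lying on the bench, 46x70x15 mm; leave alone
- meter_1: bystander: blue water meter standing on the bench, 122x68x84 mm; leave alone
Mind the look-alikes: they are no part of the job. There is more than one size of the reel; the one meant has the size given above.

How it is judged:
By the outcome, as a careful person would: the job done as asked, in the order asked, and still so for the second after the job is handed in, with the robot touching nothing.
It also fails if it takes over 72 s, if anything falls off the work surface, if the arm or the gripper's body presses on something with over 40 N, if the wrist force passes 120 N, or if a joint passes its speed limit or range.

## Working session

There is one attempt and no reset: what is moved stays moved. The work goes in short steps, each a Python script; the robot and the scene stay as the last script left them, time stands still between calls to the robot, and variables do not carry over. Pictures are saved under pics/ and viewed, at most 10 in all, crops included, and the job is handed in when it is done.

```bash
ls; mkdir -p pics; python3 - <<'E'
from plant import env, optics
import cv2
for n in("scene","top"):
    cv2.imwrite(f"pics/{n}0.png",optics.camera(n)[:,:,::-1]); m=optics.camera_model(n); print(n,m)
s=env.read_state();print(s,env.hold_point_z)
E
```

```text
pics
scene {'fx': 544.2095599773162, 'fy': 544.2095599773162, 'cx': 318.519222693062, 'cy': 233.45901251332677, 'R': array([[ 0.75876256, -0.65111879,  0.01799142],
       [-0.4663521 , -0.5623188 , -0.68287135],
       [ 0.45474728,  0.50974688, -0.73031707]]), 't': array([-0.35904002,  0.32662342,  1.13618357])}
top {'fx': 444.46023245927546, 'fy': 444.46023245927546, 'cx': 320.2111788386757, 'cy': 237.9679831122271, 'R': array([[ 0.00835014, -0.99981695, -0.01721431],
       [-0.98601962, -0.00536746, -0.16654278],
       [ 0.1664199 ,  0.0183643 , -0.98588395]]), 't': array([0.07755411, 0.53567479, 1.01606646])}
{'t': 0.1, 'qpos': array([-1.24864754,  0.33278877, -0.06467015,  1.46085293,  0.02161666,
        1.34992587, -0.08849894]), 'joint_vel': array([ 0.0003763 , -0.00235204,  0.00083752, -0.00048031, -0.0013496 ,
        0.00084081, -0.00035734]), 'effort': array([ 1.45975275e-03, -6.26743627e+01,  4.92476625e-02, -3.92434573e+01,
        1.62486266e-02,  6.92560687e-03,  2.19116902e-05]), 'position': array([0.21113532, 0.58789453, 0.23060997]), 'tool_rot': array([-3.14031619e+00,  8.52308031e-05,  2.79683954e+00]), 'force': array([ 0.06549752, -0.15166582,  0.75876588]), 'wrist_torque': array([ 0.0392743,  0.0233039, -0.0080945]), 'grip_force': 0.0, 'gripper_width': 0.08556367329166846} 0.0187
```

View pics/scene0.png

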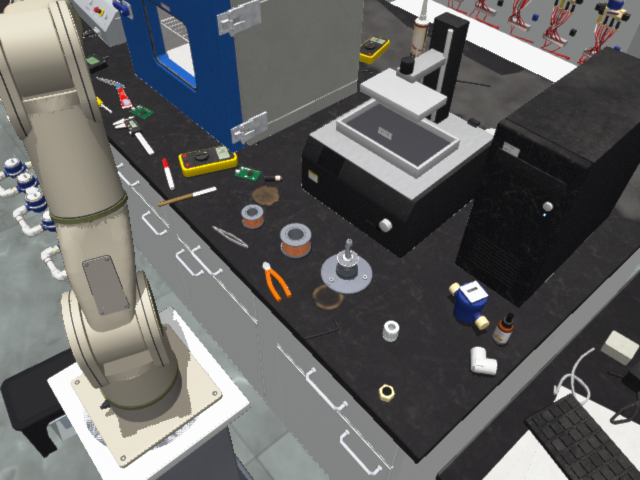

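View pics/top0.png

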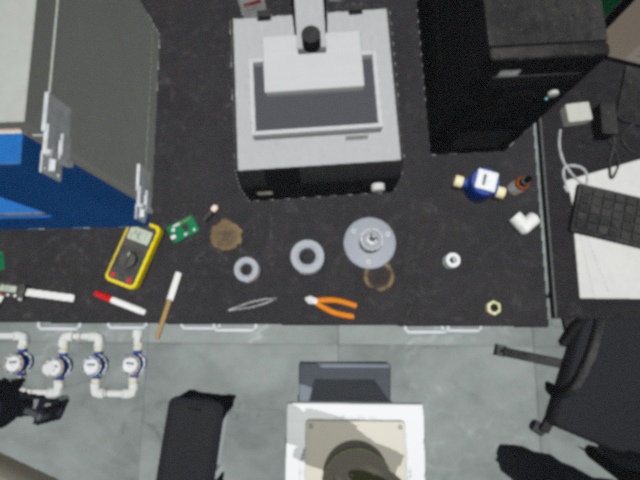

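The scene view shows two reels, a big one at (295,240) and a small one at (252,216). The stand is at (347,270), its spindle tip at (349,241), and the collar at (391,330). In the top view the big reel is at (307,257), the small one at (246,269), the stand at (370,243) and the collar at (452,260).
What could be taken for the reel: the big one or the small one. What could be taken for the collar: the grey-white ring at (391,330), the brass nut at (387,393) and the white pipe elbow at (483,361). I'll crop in closer and measure.

```bash
python3 - <<'E'
import cv2,numpy as np
a=cv2.imread("pics/scene0.png");b=cv2.imread("pics/top0.png")
z=lambda im,u,v,w,h,W,H:cv2.resize(im[v:v+h,u:u+w],(W,H),interpolation=cv2.INTER_CUBIC)
A=z(a,230,190,200,75,800,300)
A=np.vstack([z(a,230,200,200,75,800,300)[:, :],]) 
L=z(a,230,195,160,120,533,400); C=z(a,366,305,50,50,266,266)
T=z(b,225,210,250,80,800,256)
pad=np.zeros((400,267,3),np.uint8); pad[:266,:266]=C
top=np.hstack([L,pad])
out=np.vstack([top[:, :800],cv2.resize(b[220:282,230:480],(800,198),interpolation=cv2.INTER_CUBIC)])
cv2.imwrite("pics/crop1.png",out);print(out.shape)
E
```

```text
(598, 800, 3)
```

View pics/crop1.png

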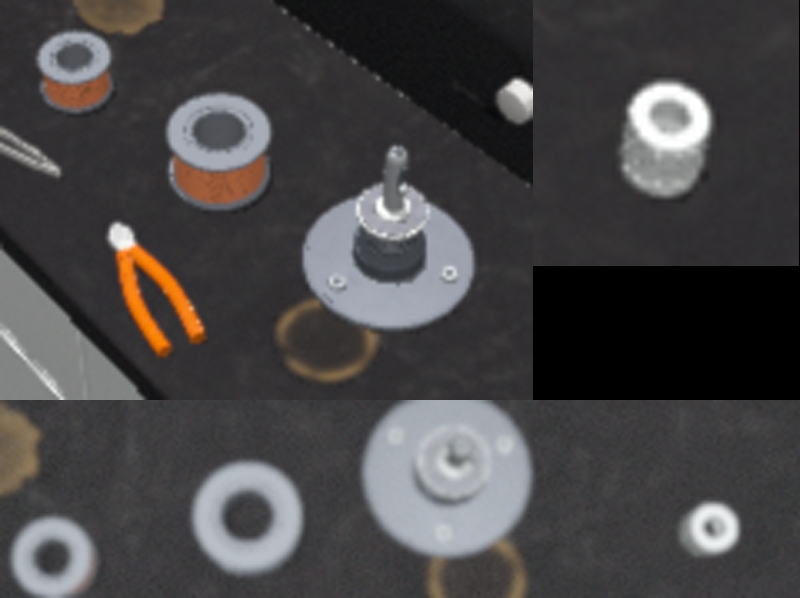

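The crops show the big reel's flange at about 34 px wide and the small one's at about 26 px, against 53 px for the 128 mm base in the top view. That makes the small reel (top (246,269), scene (252,216)) about 58 mm and the right one. The collar is the aluminium ring at top (452,260). Next I'll measure with ellipse fits.

```bash
cat > h.py <<'E'
import numpy as np,cv2
from plant import env,optics
from scipy.optimize import least_squares
def tri(obs):
    "obs: list of (camera name,u,v) -> point, residual px"
    def f(X):
        r=[]
        for n,u,v in obs:
            m=optics.camera_model(n);c=m["R"]@X+m["t"]
            r+=[m["fx"]*c[0]/c[2]+m["cx"]-u,m["fy"]*c[1]/c[2]+m["cy"]-v]
        return r
    s=least_squares(f,[.5,0,.05]);return s.x,np.round(s.fun,1)
def proj(n,X):
    m=optics.camera_model(n);c=m["R"]@np.asarray(X)+m["t"]
    return np.array([m["fx"]*c[0]/c[2]+m["cx"],m["fy"]*c[1]/c[2]+m["cy"]])
def ray(n,u,v,z):
    m=optics.camera_model(n);d=m["R"].T@[(u-m["cx"])/m["fx"],(v-m["cy"])/m["fy"],1];o=-m["R"].T@m["t"]
    return o+d*(z-o[2])/d[2]
E
python3 - <<'E'
from h import *
im={"scene":cv2.imread("pics/scene0.png"),"top":cv2.imread("pics/top0.png")}
def ells(n,u,v,w,thr):
    g=im[n][v-w:v+w,u-w:u+w].astype(int);m=((g.min(2)>thr)).astype(np.uint8)*255
    m=cv2.resize(m,None,fx=1,fy=1)
    cs,h=cv2.findContours(m,cv2.RETR_CCOMP,cv2.CHAIN_APPROX_NONE)
    for c,hh in zip(cs,h[0]):
        if len(c)>14:
            e=cv2.fitEllipse(c);print(n,"outer" if hh[3]<0 else "hole",np.round(np.array(e[0])+[u-w,v-w],1),np.round(e[1],1),thr)
for nm,t,s,w in(("small",(246,269),(252,213),20),("big",(307,257),(295,236),24),("collar",(452,260),(391,330),14),("stand",(370,243),(347,272),32)):
    print(nm)
    for thr in(100,125):
        ells("top",*t,w,thr);ells("scene",*s,w,thr)
E
```

```text
small
top outer [246.1 269. ] [25.6 25.8] 100
top hole [245.8 269. ] [11.5 11.8] 100
scene outer [251.8 211.8] [14.7 21.2] 100
scene hole [251.7 211.6] [ 8.3 11.5] 100
top outer [246. 269.] [24.1 24.4] 125
top hole [245.8 268.9] [12.7 13.1] 125
scene outer [251.9 211.9] [14.3 20.5] 125
scene hole [251.5 211.6] [ 9.7 13. ] 125
big
top outer [306.9 256.2] [34.1 34.9] 100
top hole [306.9 255.9] [15.9 16.3] 100
scene outer [270.5 257.6] [23.3 27.7] 100
scene outer [295.1 234.2] [22.3 30.5] 100
scene hole [295.2 233.9] [12.1 16.6] 100
top outer [306.9 256.2] [32.7 33.3] 125
top hole [306.8 255.7] [17.2 17.7] 125
scene outer [295.2 234.2] [21.6 29.8] 125
scene hole [295.3 233.8] [13.3 17.2] 125
collar
top outer [451.6 260. ] [16.2 18. ] 100
scene outer [390.6 330.4] [15.6 21.9] 100
top outer [452.2 259.6] [15.3 16.3] 125
scene outer [390.6 330.3] [14.8 21.5] 125
stand
top outer [369.2 242.8] [51.6 52.6] 100
scene outer [346.3 270.3] [48.1 48.5] 100
scene hole [346.6 271.3] [17.3 24.9] 100
top outer [369.3 242.8] [50.1 51.1] 125
top hole [366.8 248.6] [ 7.3 16.3] 125
scene outer [346.1 272.5] [39.6 49.8] 125
scene hole [346.6 271.3] [17.9 25.8] 125
```

```bash
python3 - <<'E'
from h import *
for n,t,s in(("small",(246,269),(251.7,211.7)),("big",(306.9,256),(295.2,234)),("collar",(453.1,259.7),(391.9,327)),("tip",(373.4,234.1),(349.5,240)),("plate",(371.6,239.7),(348,258.6))):
    X,r=tri([("top",*t),("scene",*s)]);print(n,np.round(X,4),r)
    m=optics.camera_model("top");c=m["R"]@X+m["t"];print("  mm/px",1000*c[2]/m["fx"])
for z in(0,.01,.02):print("base",ray("top",369.2,242.8,z))
E
```

```text
small [0.4601 0.2584 0.0363] [-0.1  0.2  0.2 -0. ]
  mm/px 2.3884479761686968
big [0.491  0.1125 0.0484] [-0.1  0.1  0.1 -0. ]
  mm/px 2.367127975702139
collar [ 0.486  -0.2352  0.0352] [-0.   0.1  0.1 -0. ]
  mm/px 2.380186886000867
tip [ 0.5318 -0.038   0.1239] [ 0.2 -0.3 -0.3  0.1]
  mm/px 2.2088793540630767
plate [ 0.5298 -0.0402  0.0605] [ 0.2 -0.3 -0.4  0.1]
  mm/px 2.348530290874697
base [ 0.53131605 -0.03967399  0.        ]
base [ 0.52973337 -0.03874538  0.01      ]
base [ 0.52815069 -0.03781676  0.02      ]
```

All heights check out: reel 36.3 mm against 36, collar 35.2 mm against 36, and tip 123.9 mm against 125. The small reel measures about 60 mm across. Now I'll move and grasp the reel.

```bash
python3 - <<'E'
from h import *
for yaw in(np.pi,0):
    for p in((.46,.2584,.2),(.53,-.039,.2),(.486,-.235,.1)):
        q=env.inverse_kinematics(p,[np.pi,0,yaw]);print(yaw,None if q is None else np.round(q,2))
R=[np.pi,0,np.pi]
env.move_straight([.4601,.2584,.15],.25,rot=R)
env.move_straight([.4601,.2584,.002],.12,stop_force=6)
print(np.round(env.read_state()["position"],4))
env.close(40);s=env.read_state();print(s["gripper_width"],s["grip_force"],s["position"],s["force"])
env.move_straight([.4601,.2584,.2],.15)
s=env.read_state();print(s["t"],s["gripper_width"],s["position"],s["force"],s["tool_rot"])
for n in("scene","top"):cv2.imwrite(f"pics/{n}1.png",optics.camera(n)[:,:,::-1])
a=cv2.imread("pics/scene1.png")[130:330,150:400];b=cv2.imread("pics/top1.png")[180:330,180:430]
cv2.imwrite("pics/c2.png",np.vstack([cv2.resize(a,(400,320),interpolation=2),cv2.resize(b,(400,240),interpolation=2)]))
E
```

```text
3.141592653589793 [-0.74  0.14  0.15  1.77 -0.02  1.24  0.99]
3.141592653589793 [-0.62  0.16  0.68  1.78 -0.1   1.24  1.65]
3.141592653589793 [-0.53  0.46  1.11  1.88 -0.46  1.09  2.33]
0 [-0.99  0.14  0.43  1.78 -0.06  1.24 -2.12]
0 [-0.68  0.16  0.75  1.79 -0.12  1.24 -1.47]
0 [-0.58  0.51  1.18  1.88 -0.53  1.11 -0.76]
[0.4605 0.2587 0.0027]
0.05760068203901088 41.84535797685385 [0.46044071 0.25871013 0.00289059] [-2.03671091 -1.35242946  7.86111589]
5.1583 0.05809502037050465 [0.45970199 0.2581358  0.19907366] [-0.48024208  0.05650711 -1.19067733] [-3.14062067e+00 -1.20053857e-03 -3.14152312e+00]
```

View pics/c2.png

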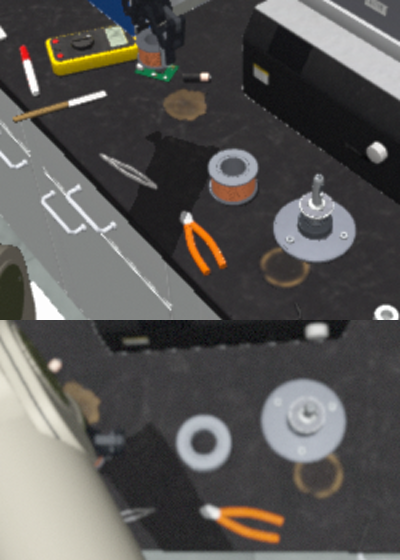

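The scene crop shows the reel in the gripper at crop (152,45); the grip width of 58.1 mm confirms its size. Next I'll carry it over the spindle and lower it by feel.

```bash
python3 - <<'E'
from h import *
X=[.5305,-.039]
env.move_straight([*X,.2],.2)
env.move_straight([*X,.145],.15)
for n in("scene","top"):cv2.imwrite(f"pics/{n}2.png",optics.camera(n)[:,:,::-1])
s=env.read_state();print(s["t"],s["position"],s["force"])
a=cv2.imread("pics/scene2.png")[190:310,280:420]
cv2.imwrite("pics/c3.png",cv2.resize(a,(700,600),interpolation=2))
E
```

```text
7.55 [ 0.53125932 -0.03889121  0.14624422] [-0.2238956  -0.93237018 -0.69851411]
```

View pics/c3.png

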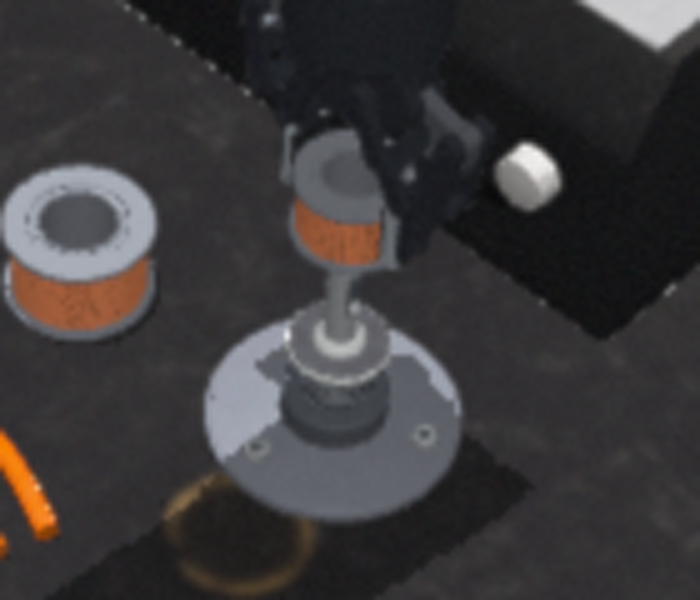

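The crop shows the reel hanging over the spindle, its bore centre at about crop (352,172), in line with the spindle axis running from (340,343) through (347,250). I'll lower it.

```bash
python3 - <<'E'
from h import *
p=proj("scene",[.5305,-.039,.179]);print("pred crop",(p-[280,190])*5)
X=[.5305,-.039]
env.dwell(.2);print(env.read_state()["position"],env.read_state()["force"])
r=env.move_straight([*X,.074],.08,stop_force=3)
s=env.read_state();print(r,s["t"],s["position"],s["force"])
if not r:
    r=env.move_straight([*X,.062],.02,stop_force=2.5)
    s=env.read_state();print(r,s["t"],s["position"],s["force"],s["gripper_width"])
    env.dwell(.2);s=env.read_state();print(s["position"],s["force"])
E
```

```text
pred crop [352.50632338 170.54049904]
[ 0.5309443  -0.0389669   0.14575334] [-0.21384757 -0.111745   -0.3716549 ]
False 8.7833 [ 0.5309046  -0.03902259  0.07451322] [ 0.41681294  0.15331426 -0.10781037]
True 9.2417 [ 0.53067376 -0.03894964  0.0655656 ] [0.52919869 0.32788267 2.41684398] 0.05805033518382447
[ 0.53064562 -0.03895464  0.06584534] [0.81016357 0.13995857 3.59643016]
```

The reel's underside is at about 63 mm, so it is seated on the plate. I'll release it, check it, and fetch the collar.

```bash
python3 - <<'E'
from h import *
X=[.5305,-.039]
env.ungrasp(); env.move_straight([*X,.2],.15)
env.move_straight([.486,-.2352,.12],.2)
for n in("scene","top"):cv2.imwrite(f"pics/{n}3.png",optics.camera(n)[:,:,::-1])
s=env.read_state();print(s["t"],s["position"],s["force"],s["qpos"][-1],s["gripper_width"])
a=cv2.imread("pics/scene3.png")[190:350,290:430];b=cv2.imread("pics/top3.png")[190:310,330:470]
cv2.imwrite("pics/c4.png",np.hstack([cv2.resize(a,(400,457),interpolation=2),cv2.copyMakeBorder(cv2.resize(b,(400,343),interpolation=2),0,114,0,0,0)]))
E
```

```text
12.2167 [ 0.48661186 -0.23421848  0.12031033] [-0.44238438  0.09771144 -0.0785437 ] 2.0661086921387604 0.085334232112613
```

View pics/c4.png

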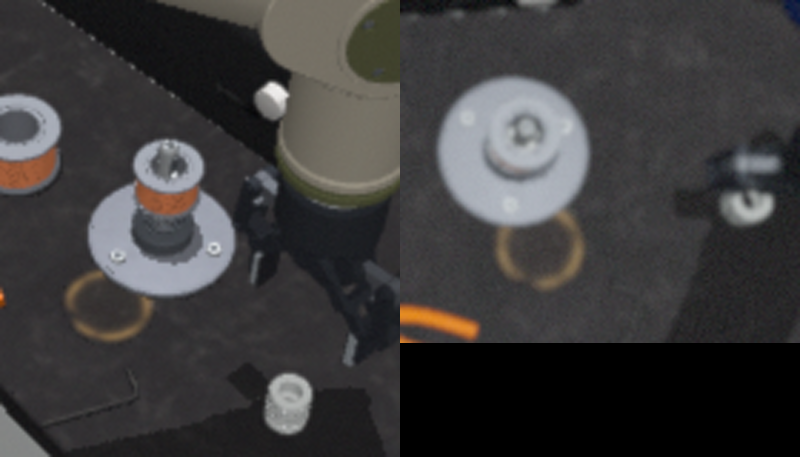

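The crops show the reel standing level over the spindle (scene crop (169,166), top crop (523,135)). The collar still stands at scene crop (289,400). I'll grasp the collar.

```bash
python3 - <<'E'
from h import *
print(tri([("top",373.05,237.25),("scene",349.15,248.1)]))
C=[.486,-.2352]
r=env.move_straight([*C,.006],.1,stop_force=6);print(r,env.read_state()["position"])
env.close(70);env.dwell(.2);s=env.read_state();print(s["gripper_width"],s["grip_force"],s["position"],s["force"])
env.move_straight([*C,.2],.15)
env.move_straight([.5305,-.039,.2],.2)
env.move_straight([.5305,-.039,.145],.12);env.dwell(.3)
s=env.read_state();print(s["t"],s["position"],s["force"],s["tool_rot"])
for n in("scene","top"):cv2.imwrite(f"pics/{n}4.png",optics.camera(n)[:,:,::-1])
p=proj("scene",[.5305,-.039,.139]);print("pred underside crop",(p-[280,190])*5,(proj("scene",[.5305,-.039,.175])-[280,190])*5)
cv2.imwrite("pics/c5.png",cv2.resize(cv2.imread("pics/scene4.png")[190:310,280:420],(700,600),interpolation=2))
E
```

```text
(array([ 0.52970582, -0.04014264,  0.09852395]), array([ 0.3, -0.5, -0.6,  0.1]))
False [ 0.4864541  -0.23541388  0.00659676]
0.03236247013317891 68.96264573559165 [ 0.48624903 -0.23524376  0.00646712] [-0.46196009  0.06561287  5.78964437]
17.75 [ 0.53082642 -0.03900252  0.14556049] [-0.37151451 -0.22652797 -1.5619283 ] [ 3.14143884e+00  3.61088903e-04 -3.14152858e+00]
pred underside crop [347.22809624 230.80234049] [351.96721601 176.69552077]
```

View pics/c5.png

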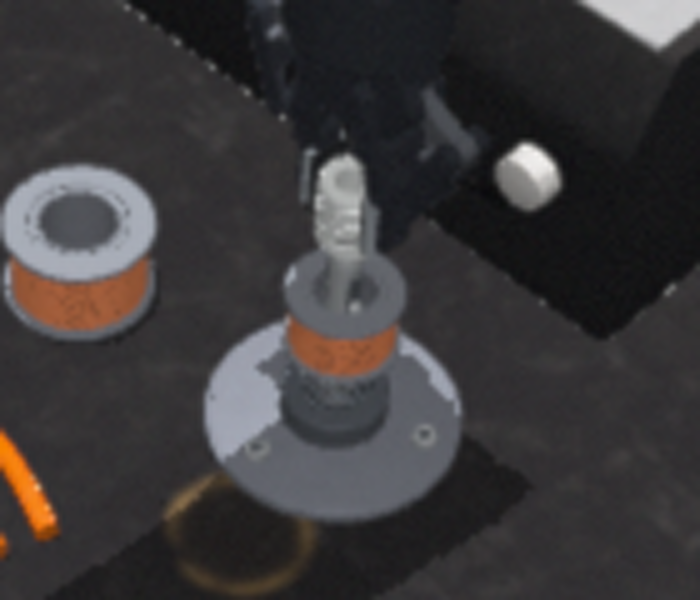

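The crop shows the collar upright in the fingers at about (346,200), in line with the spindle. Its underside is about 6.5 mm below the TCP. I'll press it down in small steps and log the force.

```bash
cat > press.py <<'E'
from h import *
def press(z0,z1,step=.001,v=.015,cap=16,xy=(.5305,-.039)):
    for z in np.arange(z0,z1-1e-6,-step):
        env.move_straight([*xy,z],v)
        s=env.read_state();f=s["force"]
        print("%.2f under %.2f  F %s w%.4f"%(s["t"],1e3*(s["position"][2]-.0065),np.round(f,1),s["gripper_width"]))
        if f[2]>cap or np.hypot(f[0],f[1])>8: print("STOP");break
E
python3 - <<'E'
from press import *
print(env.move_straight([.5305,-.039,.124],.05,stop_force=5),env.read_state()["force"])
press(.1225,.1065)
E
```

```text
False [-0.51056775 -0.14324892  0.43206361]
18.67 under 116.11  F [-0.8  0.1 -0.9] w0.0323
18.92 under 114.98  F [-0.6 -0.2 -1.5] w0.0327
19.17 under 113.90  F [ 0.6 -1.4 -0.3] w0.0325
19.42 under 112.94  F [ 0.9  0.1 -1. ] w0.0322
19.67 under 111.91  F [ 0.4 -0.2  0. ] w0.0326
19.92 under 110.93  F [ 0.2 -0.1 -0.7] w0.0326
20.17 under 109.93  F [ 0.5  0.4 -0.6] w0.0325
20.42 under 108.94  F [-0.1  0.7 -0.1] w0.0327
20.67 under 107.90  F [-0.1  0.7 -1.1] w0.0327
20.92 under 106.94  F [-0.6  1.7 -0.3] w0.0323
21.17 under 105.95  F [ 0.6  2.2 -0.2] w0.0323
21.42 under 104.92  F [ 1.6  2.  -1. ] w0.0327
21.67 under 103.92  F [ 0.3  3.2 -0.7] w0.0325
21.92 under 102.93  F [ 1.2  2.5 -1.2] w0.0322
22.17 under 101.92  F [ 1.3  2.8 -1.5] w0.0326
22.42 under 100.91  F [ 1.4  3.2 -1.3] w0.0325
22.67 under 100.10  F [0.5 2.8 0.3] w0.0326
```

```bash
python3 - <<'E'
from press import *
press(.1060,.0985,xy=(.5303,-.0383))
E
```

```text
22.92 under 99.71  F [ 0.1 -0.6  2.7] w0.0328
23.17 under 98.56  F [ 0.6 -0.7  3.3] w0.0325
23.42 under 97.50  F [ 1.6 -2.3  3. ] w0.0328
23.67 under 96.44  F [ 0.2 -1.6  3.6] w0.0322
23.92 under 95.44  F [ 0.1 -2.4  3.3] w0.0324
24.17 under 94.47  F [ 0.3 -2.1  3.2] w0.0327
24.42 under 93.47  F [ 0.4 -2.3  2.6] w0.0326
24.67 under 92.53  F [ 0.  -0.7  4.5] w0.0329
```

```bash
python3 - <<'E'
from press import *
press(.0980,.0895,xy=(.5303,-.0386))
E
```

```text
24.92 under 91.65  F [-0.9  0.5  5.7] w0.0324
25.17 under 90.70  F [-1.5  0.3  6.7] w0.0330
25.42 under 89.77  F [-1.6  0.4  6.5] w0.0326
25.67 under 88.76  F [-2.7  0.9  6.7] w0.0324
25.92 under 87.70  F [-0.9  0.6  5.6] w0.0327
26.17 under 86.56  F [0.1 0.2 4.4] w0.0325
26.42 under 85.50  F [-0.   1.2  4.8] w0.0322
26.67 under 84.44  F [0.5 1.6 3.9] w0.0325
26.92 under 83.50  F [0.4 2.6 3.4] w0.0328
```

Balls met the cone at about 93 mm and have been in the bore since about 87 mm, so their centres are at about 94 mm. The click should come near 77 mm. I'll continue in half-millimetre steps.

```bash
python3 - <<'E'
from press import *
press(.0888,.0838,step=.0005,xy=(.5303,-.0387),cap=12)
E
```

```text
27.17 under 82.28  F [0.6 4.  4.2] w0.0322
27.42 under 81.83  F [0.1 3.9 4.7] w0.0324
27.67 under 81.22  F [1.5 5.  3.4] w0.0327
27.92 under 80.71  F [0.5 4.5 2.6] w0.0323
28.17 under 80.08  F [2.7 4.2 0.6] w0.0325
28.42 under 79.56  F [ 2.6  3.8 -1.9] w0.0324
28.67 under 79.15  F [ 1.8  3.6 -1.3] w0.0329
28.92 under 78.54  F [ 2.   4.9 -2.6] w0.0325
29.17 under 78.12  F [ 2.6  5.3 -3.7] w0.0327
29.42 under 77.80  F [ 1.2  4.7 -0.5] w0.0323
29.67 under 77.51  F [-0.9  3.9  3.3] w0.0324
```

The balls snapped: the force reversed to -3.7 N, then came back to the spring load at 77.5 mm. I'll go a little further inside the 2 mm play, so the balls are fully out, then let go.

```bash
python3 - <<'E'
from press import *
press(.0836,.0830,step=.0003,xy=(.5303,-.0384),cap=7)
env.dwell(.3);s=env.read_state();print(s["position"],s["force"])
E
```

```text
29.92 under 77.30  F [0.2 2.8 5. ] w0.0325
30.17 under 77.06  F [-0.6  2.1  5.9] w0.0325
30.42 under 76.77  F [-1.3  3.5  6.7] w0.0326
[ 0.53036362 -0.03869805  0.0832657 ] [-0.11377636  3.41926984  5.62716709]
```

The load is now about 5.6 N, which is the spring alone. I'll release, retreat and look.

```bash
python3 - <<'E'
from press import *
env.ungrasp();env.dwell(.3)
env.move_straight([.5303,-.0387,.23],.12)
env.move_straight([.44,-.25,.25],.2);env.dwell(.3)
s=env.read_state();print(s["t"],s["position"],s["force"])
for n in("scene","top"):cv2.imwrite(f"pics/{n}5.png",optics.camera(n)[:,:,::-1])
print("pred collar top centre scene crop, z=.113:",(proj("scene",[.5303,-.039,.113])-[300,210])*6,"tip",(proj("scene",[.5303,-.039,.125])-[300,210])*6,"reel top .077",(proj("scene",[.5303,-.039,.077])-[300,210])*6)
cv2.imwrite("pics/c6.png",cv2.resize(cv2.imread("pics/scene5.png")[210:310,300:400],(600,600),interpolation=2))
E
```

```text
34.5583 [ 0.44019957 -0.24959783  0.24993371] [0.16442785 0.06530686 0.4592853 ]
pred collar top centre scene crop, z=.113: [292.3366353  202.43335562] tip [294.14773024 181.72796851] reel top .077 [287.04972448 262.87609268]
```

View pics/c6.png

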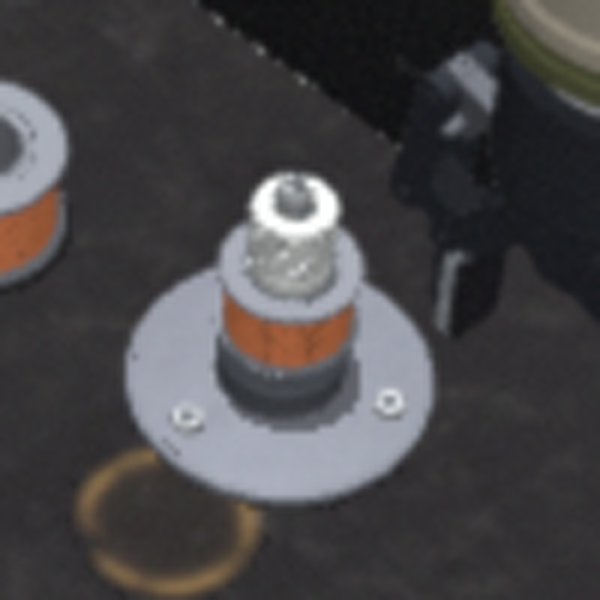

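The crop shows the collar top at about (295,206), against (292,202) predicted for 113 mm. It is holding the reel down, with the spindle tip at (295,185) sticking out about 12 mm. The robot is clear, so I'm handing in.

```bash
python3 -c "
from plant import env
print(env.sign_off())"
```

```text
the job is handed in; nothing more can be done
None
```

The 58 mm reel is on the brake plate and the collar is clicked over the spindle's balls, holding it down by itself; the other things on the bench weren't touched, and I handed the job in at about 35 s.

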